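Take the drain plug out of the loom gearbox

TASK

Take the crank-handled drain plug out of the loom gearbox: swing its crank anticlockwise (as you face the plug) from one stop pin over the top to the other, which releases the thread, and only then draw the plug straight out of its port. Lay it gently in the low metal drip tray, wholly inside, and let go.

Things in the scene. Friction and masses are not known exactly. Their poses are not given: they have to be found in the camera images.
- plug: Steel plug with crank, 0.2 kg, in one of the gearbox's two ports (the other has a plain hex plug: leave it). Origin: on its axis at the flange's seat on the face; x outwards; axes start parallel to the gearbox's. Flange 48 mm, x 0-10; shank 24 mm, 32 long. Arm 14 wide, x 10-22, leans 45 deg to +y at first. Turned +90 deg about x (75 to 95), it draws out along +x: oily fit, sits 1.5 mm low.
- grip (a point): Mid-length of the plug's black handle pin, on its centre line: (44, 31.8, 31.8) mm in the plug's frame, 45 mm off the plug's axis, about 120 mm above the bench. The pin is 12 mm thick, 42 long, parallel to the plug's axis, fixed on the arm; it turns in a grip, so a gripper pinching it from above can stay pointing down through the swing. Let go midway, the crank drops by its weight.
- gearbox: Green cast gearbox, fixed, 300 mm wide (y), 145 deep, 141 high. Origin on the bench under the middle of its port face; x out of that face, away from the robot within 15 deg; z up. Ports at y = +70 and -70 mm, z = 90 mm. Stop pins by each, 22 mm long, hold the crank's arm to leans of 45 deg to +y (locked) and about 47 deg to -y (free). Locked, the plug has 2 mm of end play and will not pull out.
- tray: Low square drip tray of bare sheet metal, empty, 240 x 240 mm, rim 30 mm high, walls and floor 3 mm, at the robot's right (-y side). Origin at the centre of its underside, x and y along its sides, z up. The plug released with its crank leaning 45 deg hangs down to 56 mm below the pin's centre line.

How it is judged:
By the outcome, as a careful person would: the job done as asked, in the order asked, and still so for the second after the job is handed in, with the robot touching nothing.
It also fails if it takes over 53 s, if anything falls off the work surface, if the arm or the gripper's body presses on something with over 40 N, if the wrist force passes 120 N, or if a joint passes its speed limit or range.

ROBOT

A 6-joint arm with a two-finger parallel gripper is mounted at the origin on the work surface. World frame = base frame: x ahead of the robot, y to its left, z up, the work surface at z = 0. Lengths are in m, angles in degrees, forces in N, time in s.
With the tool pointing down it reaches from about 0.35 to 0.85 m from the base axis. Payload 8.1 kg.
Tool frame: the origin (TCP) lies on the centre line of the jaws, within the pads' length; the fingertips stand 11 mm ahead of it and the grasp point (between the pads) lies 8 mm behind it (robot.tip_extent is the z of the fingertips in the tool frame, in m); z points along the fingers, y is the line along which they close (so a half turn about z gives the same grasp; the last joint's range is limited). The gripper opens to 85 mm and grips with 20 to 120 N. Pads are 22 mm wide; open, the fingers measure 114 mm over their backs; the gripper's body (76 mm by 85 mm) begins 54 mm behind the grasp point. The pads swing forward as they close: fully open they stand 13 mm farther back than shut.
Start: joints at [65.753, 7.471, 85.268, -0, 87.261, -4.893], TCP at [0.199, 0.566, 0.216] pointing down, gripper open.
Joint ranges: [-169.43, 169.43], [-51.17, 129.36], [1.28, 143.12], [-76.62, 256.62], [0, 156.53], [-152.29, 152.29]. Speed limits (degrees/s): [136.94, 136.94, 159.86, 180, 180, 180].

INTERFACE

Orientations are given as [roll, pitch, yaw] about the fixed x, y, z axes, in that order (R = Rz(yaw) Ry(pitch) Rx(roll)).
In Python, from workcell import sensors, imaging, hand_in, robot gives the robot as it stands.
- The arm moves only by the tool step_arm, never from a script. Its argument "targets" is a list of rows, each a list of 6 numbers: the shift along the world's x, y, z in m, then the turn, a rotation vector about the world's x, y, z in rad. A call has 1 to 5 rows; each row shifts and turns the commanded pose from where the row before left it; what a row does not reach is not made up. A row lasts 1/12 s, in which the tool goes at most 41.7 mm and 7.16 degrees, less where a joint would pass 70% of its speed; a pose out of reach is approached as far as the arm can. A call with a gripper value outside its range is refused whole. "claw" is the gripper command: -1 is fully open, 1 is shut, values between are in proportion, set as the call begins (left out, the last holds). The fingers move at their own pace and stop on an object; "grip_force" is the grip in N (left out, the last holds). Time passes only in rows, so rows that do not move let the fingers close. It gives the time, the measured TCP pose, the force, the opening and the grip force at its end, in the units of the state.
- sensors.read_state(): the state, without advancing time (a new reading comes with each control period).
- imaging.capture(name): name is "scene" or "top"; returns a dict with "color" (384x512x3 uint8, red, green, blue), "range_z" (384x512 float32, m along the optical axis (not along the pixel's ray), 0 where there is no reading), "fovy" (degrees; the focal length in pixels is half the picture's height over the tangent of half this angle, whatever the lens; pixels are square), "cx", "cy" (the principal point, pixels), "dist_coeffs" ([k1, k2, p1, p2, k3] as OpenCV has them; the pictures are not rectified), "rvec" (rotation vector, rad) and "tvec" (3), from world to camera coordinates, as OpenCV has them. Camera axes: x right, y down, z forward; pixel columns grow to the right and rows downward; lengths in m; the calibration is good to about 2 mm. A picture is of the moment at which its call begins.
- hand_in(): hands the job in; it is judged then, once.
The state is a dict: "t": time; "joint_pos": joint angles; "joint_vel": joint speeds; "effort": joint torques, N m; "tool_pos": TCP position; "eef_rot": TCP orientation; "ft_force": force on the tool from outside, world axes, zero at the start; "moment": the same for the moment, N m; "finger_gap": finger opening in m; "gripper_force": force on a finger pad.
Only numpy, scipy, OpenCV 4.12 (cv2) and the standard library are available. Lean on these libraries where they do the work, as an engineer would, in place of code of your own. Each camera call takes 0.05 s, during which the arm holds its last target. There are 200 camera calls.

## Working session

There is one attempt and no reset: what is moved stays moved. The work goes in short steps, Python scripts to look and compute and a tool call to move; the robot and the scene stay as the last step left them, time stands still between calls to the robot, and variables do not carry over. Pictures are saved under pics/ and viewed, at most 10 in all, crops included, and the job is handed in when it is done.

Besides the shell and the picture viewer there is one more tool, called after "Request:" by a JSON object that holds its "op" and its "data", one argument or row to a line. step_arm: Moves the arm, as the interface text tells. Its arguments: {"type":"object","properties":{"targets":{"type":"array"},"claw":{"type":"number"},"grip_force":{"type":"number"}},"required":["targets"]}

```bash
mkdir -p pics; cat > h.py <<'E'
import numpy as np,cv2
from workcell import sensors,imaging,robot
def cap(n):
    c=imaging.capture(n); H=c["color"].shape[0]
    f=H/2/np.tan(np.radians(c["fovy"])/2)
    c["K"]=np.array([[f,0,c["cx"]],[0,f,c["cy"]],[0,0,1]]); c["D"]=np.array(c["dist_coeffs"],float)
    c["R"]=cv2.Rodrigues(np.array(c["rvec"],float))[0]; c["t"]=np.array(c["tvec"],float).ravel()
    return c
def world(c):
    h,w=c["range_z"].shape
    u,v=np.meshgrid(np.arange(w),np.arange(h))
    p=cv2.undistortPoints(np.stack([u,v],-1).reshape(-1,1,2).astype(float),c["K"],c["D"]).reshape(h,w,2)
    z=c["range_z"][...,None]; X=np.concatenate([p*z,z],-1)
    return (X-c["t"])@c["R"]
def ray(c,uv,z):
    p=cv2.undistortPoints(np.array(uv,float).reshape(-1,1,2),c["K"],c["D"]).reshape(-1,2)
    d=np.c_[p,np.ones(len(p))]@c["R"]; o=-c["R"].T@c["t"]
    return o+d*((z-o[2])/d[:,2])[:,None]
def save(c,n,box=None):
    im=c["color"][...,::-1]
    if box: im=im[box[1]:box[3],box[0]:box[2]]; 
    s=min(800/im.shape[1],600/im.shape[0]); cv2.imwrite(f"pics/{n}.png",cv2.resize(im,None,fx=s,fy=s))
E
python3 - <<'E'
from h import *
for n in("scene","top"):
    c=cap(n);save(c,n+"0");print(n,(-c["R"].T@c["t"]).round(3),c["K"][0,0])
s=sensors.read_state();print(s)
E
```

```text
scene [ 0.806 -0.282  0.716] 354.5853867340125
top [ 0.513 -0.059  0.774] 361.9653776517214
{'t': 0.1, 'joint_pos': array([ 6.57537922e+01,  7.51151322e+00,  8.53242183e+01, -1.37165069e-03,
        8.72603240e+01, -4.89418981e+00]), 'joint_vel': array([-0.07509219,  0.07520624, -0.13114696, -0.1086655 ,  0.0571807 ,
       -0.0116718 ]), 'effort': array([ 1.81035881e-03, -5.70957220e+01, -5.01939762e+01, -1.09035047e-04,
        8.27248004e-03,  6.35754054e-05]), 'tool_pos': array([0.19860609, 0.56562276, 0.21483041]), 'eef_rot': array([-1.79904178e+02, -6.83007666e-03,  1.60648043e+02]), 'ft_force': array([0.68887735, 0.25268162, 0.0024991 ]), 'moment': array([-0.02539868, -0.05417799,  0.01876033]), 'gripper_force': 0.0, 'finger_gap': 0.08565507627475748}
```

View pics/scene0.png

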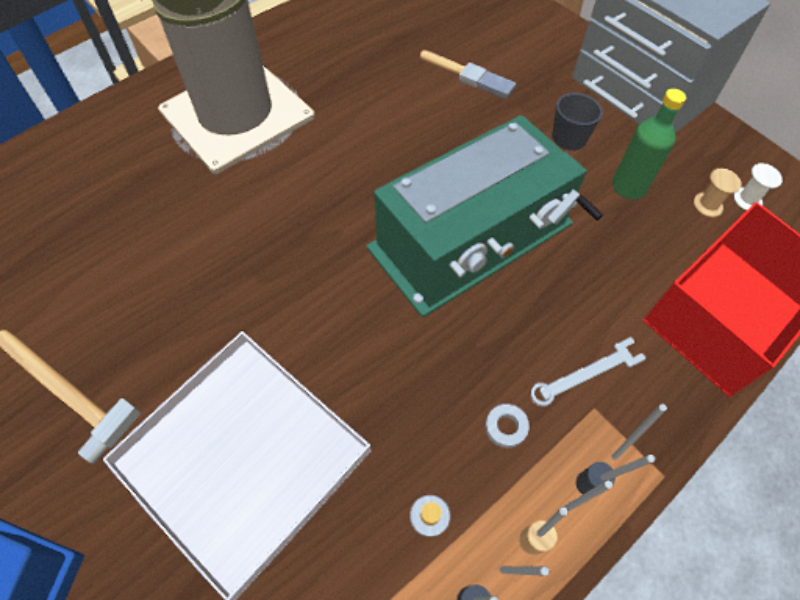

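View pics/top0.png

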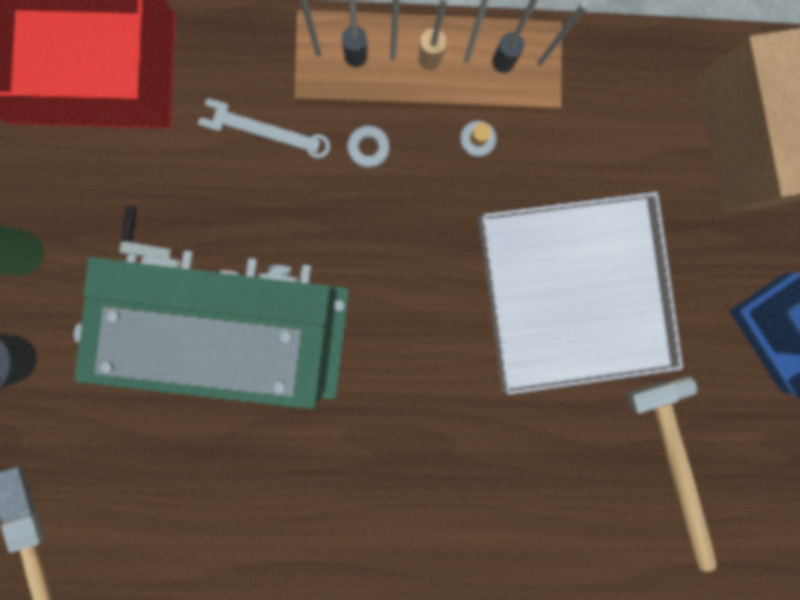

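```bash
python3 - <<'E'
from h import *
for n in("top","scene"):
    c=cap(n);W=world(c);hsv=cv2.cvtColor(c["color"],cv2.COLOR_RGB2HSV);h,s,v=[hsv[...,i].astype(int) for i in range(3)]
    ok=c["range_z"]>0
    near=(W[...,0]>.3)&(W[...,0]<.9)&(abs(W[...,1])<.45)
    g=(h>65)&(h<95)&(s>100)&ok&near
    # top face
    t=g&(abs(W[...,2]-.135)<.02)
    print(n,"green top n",t.sum(),"z",np.median(W[t][:,2]))
    # face points: front face pixels between z .03 and .12
    k=cv2.morphologyEx((g|((s<60)&(W[...,2]>.125)&(W[...,2]<.16)&near)).astype(np.uint8)*(W[...,2]>.125),cv2.MORPH_CLOSE,np.ones((5,5)))
    cs,_=cv2.findContours(k.astype(np.uint8),cv2.RETR_EXTERNAL,cv2.CHAIN_APPROX_NONE)
    cc=max(cs,key=cv2.contourArea).reshape(-1,2)
    P=ray(c,cc,.141)[:,:2]; r=cv2.minAreaRect(P.astype(np.float32)*1000);print("gb rect",r,cv2.boxPoints(r).round(1).tolist())
    f=g&(W[...,2]>.03)&(W[...,2]<.12)
    # pin
    m=(v<50)&(W[...,2]>.09)&(W[...,2]<.16)&near&ok
    nn,l,st,_=cv2.connectedComponentsWithStats(m.astype(np.uint8))
    for i in range(1,nn):
        if st[i,4]>15:
            Q=W[l==i];mu=Q.mean(0);u=np.linalg.svd(Q[:,:2]-mu[:2],full_matrices=False)[2][0]
            print("dark",st[i],mu.round(4),"zmax",np.percentile(Q[:,2],90).round(4),"ang",np.degrees(np.arctan2(u[1],u[0])), np.ptp((Q[:,:2]-mu[:2])@u))
            ys,xs=np.nonzero(l==i); R=ray(c,np.c_[xs,ys],.122); r=cv2.minAreaRect(R[:,:2].astype(np.float32)*1000); print(" rect",r)
    # tray
    tr=(s<50)&(v>90)&(W[...,2]<.05)&(W[...,1]<-.05)&(W[...,0]<.85)
    k=cv2.morphologyEx(tr.astype(np.uint8),cv2.MORPH_OPEN,np.ones((3,3)))
    cs,_=cv2.findContours(k,cv2.RETR_EXTERNAL,cv2.CHAIN_APPROX_NONE);cc=max(cs,key=cv2.contourArea).reshape(-1,2)
    Q=W[cv2.drawContours(np.zeros_like(k),[cc],-1,1,-1)>0]
    F=Q[Q[:,2]<.01]
    print("tray floor",cv2.minAreaRect(F[:,:2].astype(np.float32)*1000),np.median(F[:,2]))
    print("tray rim rect",cv2.minAreaRect(ray(c,cc,.03)[:,:2].astype(np.float32)*1000))
    if n=="top": save(c,"crop1",(40,120,240,270))
E
```

```text
top green top n 788 z 0.13649622874519057
gb rect ((487.8648376464844, 135.8964080810547), (269.6651916503906, 139.14407348632812), 84.59913635253906) [[405.8999938964844, 8.199999809265137], [544.4000244140625, -4.900000095367432], [569.7999877929688, 263.6000061035156], [431.29998779296875, 276.70001220703125]]
dark [ 79 133   8  21 106] [0.6109 0.2256 0.1259] zmax 0.128 ang 174.91289161007245 0.03601319454949666
 rect ((610.5297241210938, 227.60606384277344), (11.008369445800781, 36.232574462890625), 85.83660125732422)
tray floor ((550.1170654296875, -341.9047546386719), (255.76792907714844, 260.98858642578125), 9.155435562133789) 0.004475311610694758
tray rim rect ((549.09521484375, -330.6263732910156), (245.4850616455078, 249.5999298095703), 8.92704963684082)
scene green top n 3997 z 0.13619135109858474
gb rect ((522.72265625, 130.98822021484375), (272.478271484375, 203.3004150390625), 84.1156005859375) [[407.6000061035156, 5.900000095367432], [609.9000244140625, -15.0], [637.7999877929688, 256.1000061035156], [435.6000061035156, 276.8999938964844]]
dark [369 127  16  14  49] [0.6115 0.2257 0.1231] zmax 0.1258 ang -3.7233804010393983 0.04127653374743138
 rect ((609.5093994140625, 229.6752471923828), (11.317638397216797, 41.75081253051758), 82.6221923828125)
tray floor ((540.052734375, -331.699951171875), (259.2210693359375, 252.27017211914062), 9.158135414123535) 0.003778210251895301
tray rim rect ((550.9131469726562, -329.58453369140625), (247.94520568847656, 241.61248779296875), 9.131418228149414)
```

View pics/crop1.png

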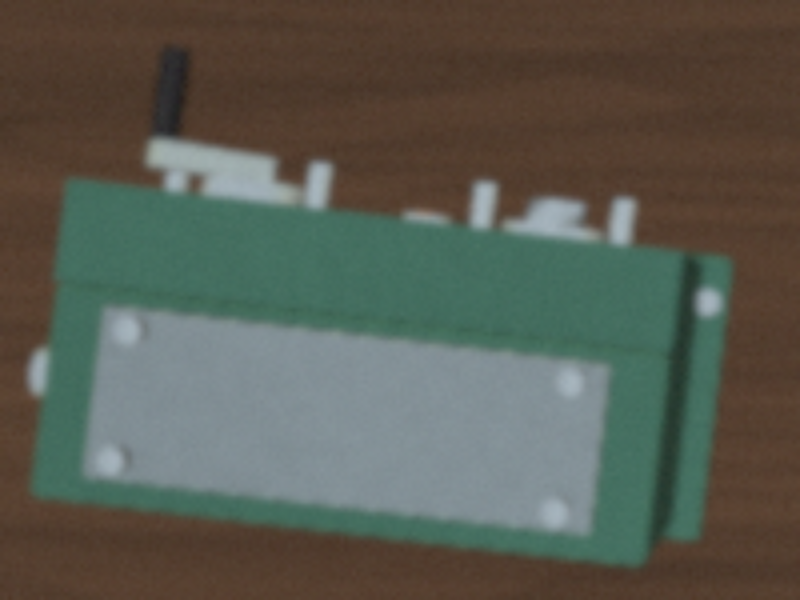

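```bash
python3 - <<'E'
from h import *
c=cap("scene");W=world(c);hsv=cv2.cvtColor(c["color"],cv2.COLOR_RGB2HSV);h,s=hsv[...,0].astype(int),hsv[...,1].astype(int)
M=(h>65)&(h<95)&(s>100)&(W[...,2]>.03)&(W[...,2]<.125)
Q=W[M&(W[...,0]>.5)&(W[...,0]<.62)&(W[...,1]>-.02)&(W[...,1]<.27)]
# front face points: near line x = .557+.094*(y-.129)
q=Q[abs(Q[:,0]-.557-.094*(Q[:,1]-.129))<.012]
for _ in range(5):
    a,b,d=np.linalg.lstsq(np.c_[q[:,1]-.129,q[:,2]-.09,np.ones(len(q))],q[:,0],rcond=None)[0]
    r=q[:,0]-(a*(q[:,1]-.129)+b*(q[:,2]-.09)+d); q=q[abs(r)<.004]
print(len(q),"yaw",-np.degrees(np.arctan(a)),b,d)
T=W[(W[...,1]>.27)&(W[...,1]<.5)&(W[...,0]>.3)&(W[...,0]<.9)&(W[...,2]>.06)&(c["range_z"]>0)]
for lo in np.arange(.06,.4,.04):
    t=T[(T[:,2]>lo)&(T[:,2]<lo+.04)]
    if len(t)>5: print(lo.round(2),len(t),t.min(0).round(3),t.max(0).round(3))
E
```

```text
843 yaw -5.4814616923230375 -0.002878191891990345 0.5553910920039715
0.06 1341 [0.4   0.272 0.06 ] [0.873 0.5   0.1  ]
0.1 783 [0.432 0.27  0.1  ] [0.844 0.454 0.14 ]
0.14 240 [0.563 0.402 0.14 ] [0.606 0.438 0.18 ]
0.18 170 [0.571 0.41  0.18 ] [0.598 0.438 0.204]
```

Request:
{"op": "step_arm", "data": {
  "targets": [
    [0.027, -0.0226, 0.004, 0, 0, 0.0162],
    [0.027, -0.0226, 0.004, 0, 0, 0.0162],
    [0.027, -0.0226, 0.002, 0, 0, 0.0162],
    [0.027, -0.0226, 0, 0, 0, 0.0162],
    [0.027, -0.0226, 0, 0, 0, 0.0162]
  ],
  "claw": -0.2
}}

```text
t: 0.67
tool_pos: [0.3348, 0.452, 0.2261]
eef_rot: [180.0, 0.0, 165.4]
ft_force: [-0.0, 0.1, 0.5]
finger_gap: 0.0514
gripper_force: 0.0
```

Request:
{"op": "step_arm", "data": {
  "targets": [
    [0.0275, -0.0226, 0, 0, 0, 0.0162],
    [0.0275, -0.0226, 0, 0, 0, 0.0162],
    [0.0275, -0.0226, 0, 0, 0, 0.0162],
    [0.0275, -0.0226, 0, 0, 0, 0.0162],
    [0.0275, -0.0226, 0, 0, 0, 0.0162]
  ]
}}

```text
t: 1.08
tool_pos: [0.4724, 0.3388, 0.2258]
eef_rot: [180.0, -0.0, 170.0]
ft_force: [-0.5, 1.0, -0.3]
finger_gap: 0.0513
gripper_force: 0.0
```

Request:
{"op": "step_arm", "data": {
  "targets": [
    [0.0275, -0.0226, 0, 0, 0, 0.0162],
    [0.0275, -0.0226, 0, 0, 0, 0.0162],
    [0.0275, -0.0226, 0, 0, 0, 0.0162],
    [0.0275, -0.0226, 0, 0, 0, 0.0162],
    [0.0275, -0.0226, -0.01, 0, 0, 0.0162]
  ]
}}

```text
t: 1.5
tool_pos: [0.6111, 0.226, 0.218]
eef_rot: [179.9, 0.2, 174.6]
ft_force: [-0.4, 0.7, 1.0]
finger_gap: 0.0511
gripper_force: 0.0
```

Request:
{"op": "step_arm", "data": {
  "targets": [
    [0, 0, -0.01, 0, 0, 0],
    [0, 0, 0, 0, 0, 0],
    [0, 0, 0, 0, 0, 0]
  ]
}}

```text
t: 1.75
tool_pos: [0.608, 0.2269, 0.2045]
eef_rot: [-180.0, -0.2, 174.5]
ft_force: [0.0, -0.4, 0.8]
finger_gap: 0.0513
gripper_force: 0.0
```

```bash
python3 - <<'E'
from h import *
s=sensors.read_state();print(s['t'],s['tool_pos'],s['eef_rot'],s['ft_force'],s['finger_gap'],s['joint_pos'])
save(cap("scene"),"s2",(240,40,440,190))
E
```

```text
1.75 [0.60804372 0.22688397 0.20454328] [-1.79967039e+02 -1.50899182e-01  1.74523338e+02] [ 0.03701227 -0.37479835  0.80772721] 0.051306473216796315 [ 1.59232689e+01  1.54481318e+01  7.74001622e+01  2.43982037e-02
  8.73042284e+01 -6.86012921e+01]
```

View pics/s2.png

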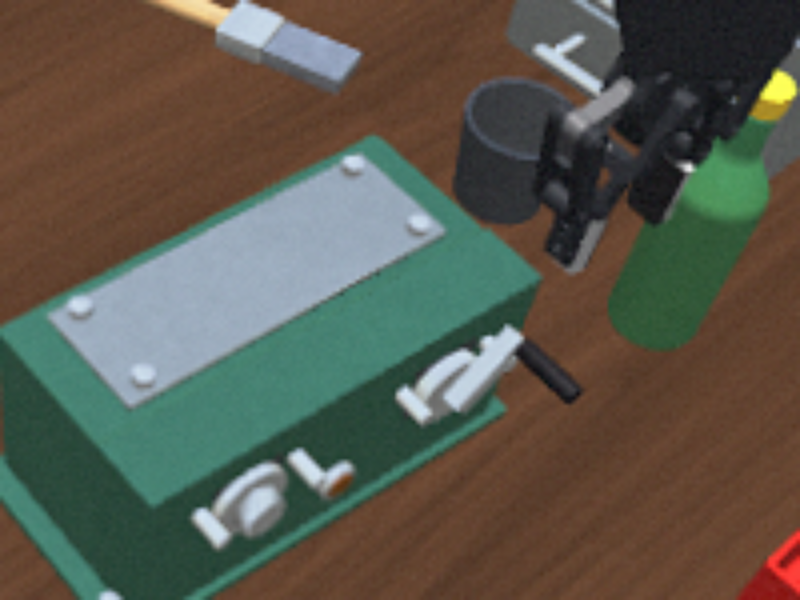

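Request:
{"op": "step_arm", "data": {
  "targets": [
    [0.0015, -0.0005, -0.022, 0, 0, 0],
    [0, 0, -0.022, 0, 0, 0],
    [0, 0, -0.022, 0, 0, 0],
    [0, 0, -0.018, 0, 0, 0],
    [0, 0, -0.01, 0, 0, 0]
  ]
}}

```text
t: 2.22
tool_pos: [0.6085, 0.2277, 0.1101]
eef_rot: [-180.0, -0.1, 174.7]
ft_force: [-0.3, 1.4, -1.0]
finger_gap: 0.0514
gripper_force: 0.0
```

Request:
{"op": "step_arm", "data": {
  "targets": [
    [0, 0, 0, 0, 0, 0],
    [0, 0, 0, 0, 0, 0]
  ]
}}

```text
t: 2.38
tool_pos: [0.61, 0.2274, 0.1125]
eef_rot: [180.0, 0.0, 174.6]
ft_force: [-1.5, 0.7, 1.0]
finger_gap: 0.0513
gripper_force: 0.0
```

```bash
python3 - <<'E'
from h import *
s=sensors.read_state();print(s['t'],s['tool_pos'],s['ft_force'],s['finger_gap'])
save(cap("scene"),"s3",(300,80,440,185))
E
```

```text
2.3833 [0.60997023 0.22742204 0.11250184] [-1.5365556   0.65982269  0.98397763] 0.05132446698019637
```

View pics/s3.png

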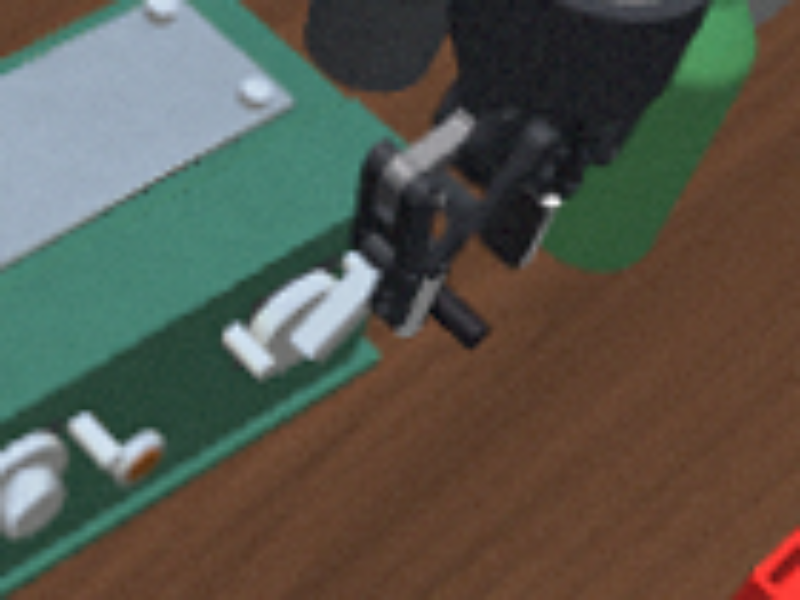

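The fingers straddle the black pin (~(420,300)) just beyond the arm. Next I close on it.

Request:
{"op": "step_arm", "data": {
  "targets": [
    [0, 0, 0, 0, 0, 0],
    [0, 0, 0, 0, 0, 0],
    [0, 0, 0, 0, 0, 0]
  ],
  "claw": 1,
  "grip_force": 50
}}

```text
t: 2.68
tool_pos: [0.6111, 0.2268, 0.1133]
eef_rot: [180.0, 0.1, 174.6]
ft_force: [-0.4, -0.4, 0.4]
finger_gap: 0.0154
gripper_force: 0.0
```

Request:
{"op": "step_arm", "data": {
  "targets": [
    [0, 0, 0, 0, 0, 0],
    [0, 0, 0, 0, 0, 0],
    [0, 0, 0, 0, 0, 0]
  ]
}}

```text
t: 2.93
tool_pos: [0.6104, 0.2266, 0.1119]
eef_rot: [180.0, 0.0, 174.6]
ft_force: [-0.3, -0.3, -0.2]
finger_gap: -0.0002
gripper_force: 0.0
```

```bash
python3 - <<'E'
from h import *
c=cap("scene");save(c,"s4",(300,80,440,185))
W=world(c)
cv2.imwrite("pics/x.png",c["color"])
E
```

```text
(no output)
```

View pics/s4.png

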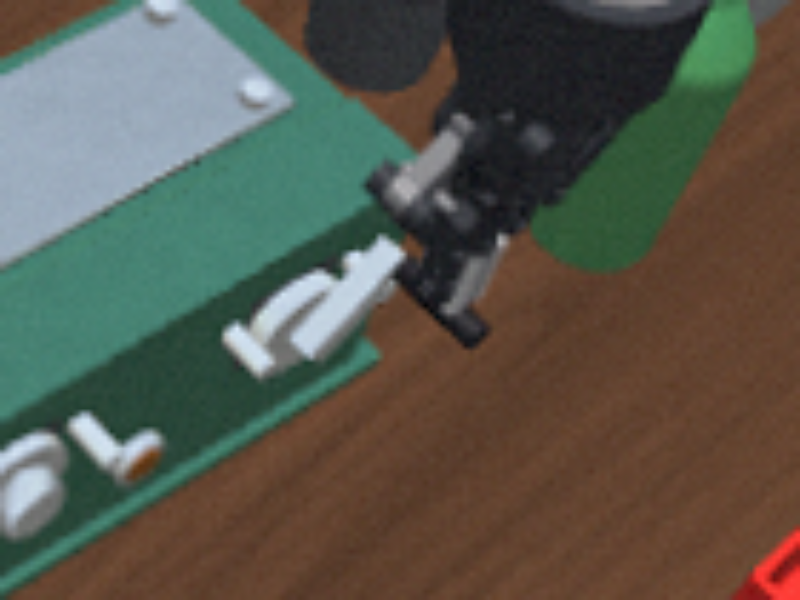

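```bash
python3 - <<'E'
from h import *
s=sensors.read_state();print(s['t'],s['tool_pos'],s['ft_force'],s['finger_gap'],{k:getattr(robot,k) for k in dir(robot) if k[0]!='_' and not callable(getattr(robot,k))})
for n in("top","scene"):
    c=cap(n);W=world(c)
    P=np.array([[.6105,.2263,.101],[.6105,.2263,.120],[.589,.228,.120],[.631,.2245,.12]])
    print(n,cv2.projectPoints(P,cv2.Rodrigues(c["R"])[0],c["t"],c["K"],c["D"])[0].reshape(-1,2).round(1).tolist())
    v=c["color"].max(2);m=(v<50)&(W[...,0]>.56)&(W[...,0]<.66)&(W[...,1]>.17)&(W[...,1]<.29)
    for lo in np.arange(.08,.16,.01):
        q=W[m&(W[...,2]>lo)&(W[...,2]<=lo+.01)]
        if len(q):print(lo.round(2),len(q),q.mean(0).round(3),q.min(0).round(3),q.max(0).round(3))
a=cap("top");b=cap("scene")
def cr(c,x,y,w,h):return cv2.resize(c["color"][y:y+h,x:x+w,::-1],(400,400),interpolation=cv2.INTER_CUBIC)
cv2.imwrite("pics/both5.png",np.hstack([cr(a,50,110,70,70),cr(b,345,105,50,50)]))
E
```

```text
2.9833 [0.61034715 0.22653299 0.11182424] [-0.80528689  0.65367975  0.20698608] -9.811318957808691e-05 {'tip_extent': 0.011}
top [[88.4, 144.7], [83.9, 143.0], [82.5, 154.9], [85.3, 131.7]]
0.12 16 [0.595 0.227 0.125] [0.592 0.224 0.123] [0.597 0.233 0.13 ]
scene [[373.3, 139.7], [375.8, 134.3], [368.8, 127.9], [382.5, 140.6]]
0.1 1 [0.564 0.222 0.108] [0.564 0.222 0.108] [0.564 0.222 0.108]
0.11 10 [0.601 0.216 0.117] [0.561 0.18  0.112] [0.629 0.228 0.12 ]
0.12 33 [0.61  0.226 0.123] [0.589 0.222 0.12 ] [0.63  0.232 0.127]
0.13 4 [0.608 0.216 0.137] [0.601 0.216 0.136] [0.614 0.217 0.139]
0.14 19 [0.608 0.216 0.145] [0.597 0.213 0.14 ] [0.615 0.224 0.15 ]
0.15 15 [0.61  0.215 0.154] [0.603 0.214 0.15 ] [0.615 0.218 0.16 ]
```

View pics/both5.png

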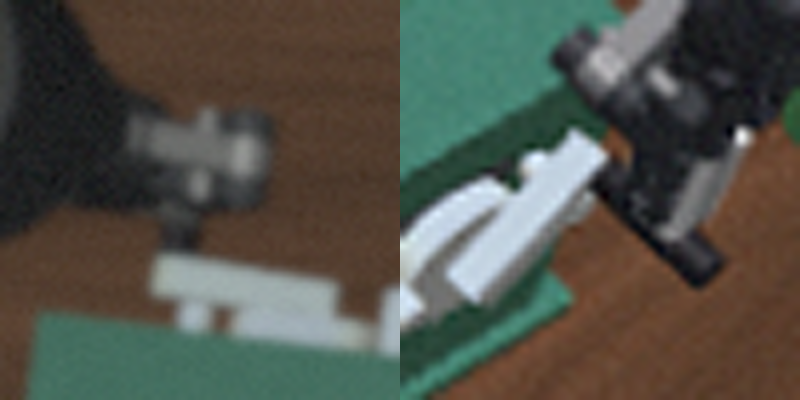

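```bash
python3 - <<'E'
from h import *
c=cap("scene");o=-c["R"].T@c["t"]
def at(uv,ax,val):
    p=ray(c,[uv],0)[0]; d=p-o; return o+d*(val-o[ax])/d[ax]
for name,uv,y in(("s2 left",(383.8,107.5),.199),("s2 right",(403.8,95),.2525),("s3 left",(371.75,138.3),.199),("s4 tip",(377.5,133.5),.2265),("s4 tip a",(381,126),.2265)):
    print(name,at(uv,1,y).round(4))
E
```

```text
s2 left [0.6132 0.199  0.2253]
s2 right [0.6189 0.2525 0.2292]
s3 left [0.6166 0.199  0.1345]
s4 tip [0.6131 0.2265 0.1254]
s4 tip a [0.6131 0.2265 0.1503]
```

The fingertips sit about 24 mm higher than nominal: rays put the tips at z≈0.125 with the jaws shut. They closed above the pin without touching it. I'll reopen and descend carefully.

Request:
{"op": "step_arm", "data": {
  "targets": [
    [0, 0, 0.004, 0, 0, 0],
    [0, 0, 0, 0, 0, 0],
    [0, 0, 0, 0, 0, 0],
    [0, 0, 0, 0, 0, 0]
  ],
  "claw": -0.2
}}

```text
t: 3.57
tool_pos: [0.6104, 0.2266, 0.116]
eef_rot: [180.0, 0.0, 174.6]
ft_force: [-0.3, 1.1, 0.4]
finger_gap: 0.0484
gripper_force: 0.0
```

Request:
{"op": "step_arm", "data": {
  "targets": [
    [0, 0, -0.007, 0, 0, 0],
    [0, 0, -0.007, 0, 0, 0],
    [0, 0, -0.007, 0, 0, 0],
    [0, 0, -0.006, 0, 0, 0],
    [0, 0, 0, 0, 0, 0]
  ]
}}

```text
t: 3.98
tool_pos: [0.6088, 0.2261, 0.086]
eef_rot: [-179.9, -0.2, 174.6]
ft_force: [-0.4, -0.2, -0.6]
finger_gap: 0.0511
gripper_force: 0.0
```

```bash
python3 - <<'E'
from h import *
s=sensors.read_state();print(s['t'],s['tool_pos'],s['ft_force'],s['finger_gap'])
save(cap("scene"),"s6",(330,90,420,157))
E
```

```text
3.9833 [0.6087808  0.22614535 0.08598335] [-0.38956932 -0.24354279 -0.55043095] 0.05109177844081416
```

View pics/s6.png

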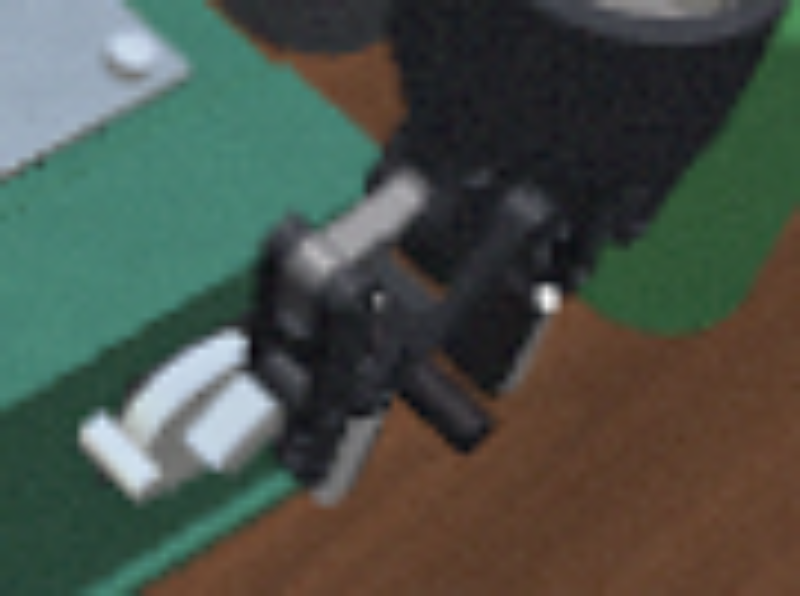

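The fingers now straddle the pin, with the left tip at (330,500) well below the pin end at (470,430). I'll close on it.

Request:
{"op": "step_arm", "data": {
  "targets": [
    [0, 0, 0.001, 0, 0, 0],
    [0, 0, 0, 0, 0, 0],
    [0, 0, 0, 0, 0, 0],
    [0, 0, 0, 0, 0, 0],
    [0, 0, 0, 0, 0, 0]
  ],
  "claw": 1,
  "grip_force": 50
}}

```text
t: 4.45
tool_pos: [0.6108, 0.2268, 0.0905]
eef_rot: [180.0, 0.1, 174.6]
ft_force: [1.0, 0.4, 1.3]
finger_gap: 0.01
gripper_force: 48.7
```

Request:
{"op": "step_arm", "data": {
  "targets": [
    [0, 0, 0, 0, 0, 0],
    [0, 0, 0, 0, 0, 0],
    [0, 0, 0, 0, 0, 0]
  ]
}}

```text
t: 4.7
tool_pos: [0.6107, 0.2268, 0.0903]
eef_rot: [180.0, 0.1, 174.6]
ft_force: [0.9, 0.9, 2.5]
finger_gap: 0.01
gripper_force: 48.8
```

Request:
{"op": "step_arm", "data": {
  "targets": [
    [-0.0003, -0.0029, 0.00265, 0, 0, 0],
    [-0.0003, -0.0031, 0.0024, 0, 0, 0],
    [-0.0003, -0.0033, 0.0021, 0, 0, 0],
    [-0.0003, -0.0035, 0.0018, 0, 0, 0]
  ]
}}

```text
t: 5.03
tool_pos: [0.6099, 0.2155, 0.0997]
eef_rot: [179.8, 0.1, 174.6]
ft_force: [4.6, 8.8, 0.7]
finger_gap: 0.0103
gripper_force: 49.3
```

Request:
{"op": "step_arm", "data": {
  "targets": [
    [-0.0004, -0.0036, 0.0015, 0, 0, 0],
    [-0.0004, -0.0037, 0.0012, 0, 0, 0],
    [-0.0004, -0.0038, 0.00085, 0, 0, 0],
    [-0.0004, -0.0039, 0.0005, 0, 0, 0],
    [-0.0004, -0.0039, 0.0002, 0, 0, 0]
  ]
}}

```text
t: 5.45
tool_pos: [0.6097, 0.1973, 0.1061]
eef_rot: [179.7, 0.4, 174.6]
ft_force: [6.7, 9.7, 8.2]
finger_gap: 0.0098
gripper_force: 49.5
```

Request:
{"op": "step_arm", "data": {
  "targets": [
    [-0.0002, -0.0039, -0.0002, 0, 0, 0],
    [-0.0002, -0.0039, -0.0005, 0, 0, 0],
    [-0.0002, -0.0038, -0.00085, 0, 0, 0],
    [-0.0002, -0.0037, -0.0012, 0, 0, 0],
    [-0.0002, -0.0036, -0.0015, 0, 0, 0]
  ]
}}

```text
t: 5.87
tool_pos: [0.609, 0.1772, 0.1021]
eef_rot: [179.8, 0.4, 174.6]
ft_force: [5.7, 6.2, 10.7]
finger_gap: 0.0096
gripper_force: 51.5
```

Request:
{"op": "step_arm", "data": {
  "targets": [
    [-0.0003, -0.0035, -0.0018, 0, 0, 0],
    [-0.0003, -0.0033, -0.0021, 0, 0, 0],
    [-0.0003, -0.0031, -0.0024, 0, 0, 0],
    [-0.0003, -0.0029, -0.00265, 0, 0, 0],
    [0, 0, 0, 0, 0, 0]
  ]
}}

```text
t: 6.28
tool_pos: [0.607, 0.1637, 0.0918]
eef_rot: [179.9, 0.3, 174.5]
ft_force: [4.8, 4.8, 7.7]
finger_gap: 0.0098
gripper_force: 53.5
```

Request:
{"op": "step_arm", "data": {
  "targets": [
    [0, 0, 0, 0, 0, 0],
    [0, 0, 0, 0, 0, 0]
  ]
}}

```text
t: 6.45
tool_pos: [0.607, 0.164, 0.0921]
eef_rot: [179.8, 0.3, 174.5]
ft_force: [4.5, 3.6, 6.6]
finger_gap: 0.0101
gripper_force: 53.3
```

Request:
{"op": "step_arm", "data": {
  "targets": [
    [0, -0.001, -0.0012, 0, 0, 0],
    [0, -0.0005, -0.001, 0, 0, 0],
    [0, 0, 0, 0, 0, 0]
  ]
}}

```text
t: 6.7
tool_pos: [0.6076, 0.1631, 0.0907]
eef_rot: [179.8, 0.3, 174.5]
ft_force: [4.2, 5.2, 10.5]
finger_gap: 0.0099
gripper_force: 54.2
```

```bash
python3 - <<'E'
from h import *
s=sensors.read_state();print(s['t'],s['tool_pos'],s['ft_force'],s['finger_gap'])
save(cap("scene"),"s7",(310,90,430,180))
E
```

```text
6.7 [0.60759781 0.1630997  0.09069713] [ 4.17306067  5.22759896 10.47338146] 0.009914732519451802
```

View pics/s7.png

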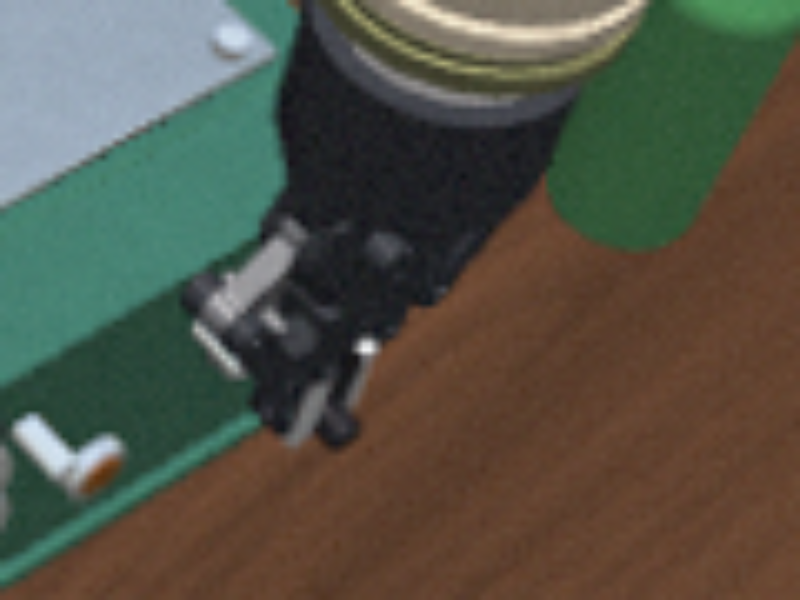

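Request:
{"op": "step_arm", "data": {
  "targets": [
    [0, 0.0005, 0.001, 0, 0, 0],
    [0, 0, 0.0007, 0, 0, 0],
    [0, 0, 0, 0, 0, 0]
  ],
  "grip_force": 80
}}

```text
t: 7.0
tool_pos: [0.607, 0.1637, 0.0917]
eef_rot: [179.8, 0.3, 174.6]
ft_force: [4.3, 7.0, 5.9]
finger_gap: 0.0091
gripper_force: 78.2
```

Request:
{"op": "step_arm", "data": {
  "targets": [
    [0.003, -0.0003, 0, 0, 0, 0],
    [0.003, -0.0003, 0, 0, 0, 0],
    [0.003, -0.0003, 0, 0, 0, 0],
    [0, 0, 0, 0, 0, 0]
  ]
}}

```text
t: 7.33
tool_pos: [0.6151, 0.1627, 0.0907]
eef_rot: [179.8, 0.1, 174.6]
ft_force: [3.0, 5.8, 6.0]
finger_gap: 0.0089
gripper_force: 78.4
```

Request:
{"op": "step_arm", "data": {
  "targets": [
    [0.004, 0.0002, 0.0007, 0, 0, 0],
    [0.004, -0.0001, 0.0003, 0, 0, 0],
    [0.004, -0.0004, 0, 0, 0, 0],
    [0.004, -0.0004, 0, 0, 0, 0],
    [0, 0, 0, 0, 0, 0]
  ]
}}

```text
t: 7.75
tool_pos: [0.6309, 0.1611, 0.0909]
eef_rot: [179.9, 0.1, 174.6]
ft_force: [2.9, 5.0, 3.7]
finger_gap: 0.0092
gripper_force: 78.3
```

Request:
{"op": "step_arm", "data": {
  "targets": [
    [0.004, -0.0004, 0, 0, 0, 0],
    [0.004, -0.0004, 0, 0, 0, 0],
    [0.004, -0.0004, 0, 0, 0, 0],
    [0.004, -0.0004, 0, 0, 0, 0],
    [0, 0, 0, 0, 0, 0]
  ]
}}

```text
t: 8.17
tool_pos: [0.6462, 0.1581, 0.0895]
eef_rot: [-179.9, -0.0, 174.5]
ft_force: [-0.0, 0.1, -1.7]
finger_gap: 0.0088
gripper_force: 78.2
```

Request:
{"op": "step_arm", "data": {
  "targets": [
    [0.006, -0.0006, 0, 0, 0, 0],
    [0.006, -0.0006, 0, 0, 0, 0],
    [0.006, -0.0006, 0, 0, 0, 0],
    [0.006, -0.0006, 0, 0, 0, 0],
    [0, 0, 0, 0, 0, 0]
  ]
}}

```text
t: 8.58
tool_pos: [0.6712, 0.1562, 0.0904]
eef_rot: [-180.0, 0.0, 174.5]
ft_force: [0.3, -0.4, -1.5]
finger_gap: 0.009
gripper_force: 78.2
```

```bash
python3 - <<'E'
from h import *
s=sensors.read_state();print(s['t'],s['tool_pos'],s['ft_force'],s['finger_gap'])
c=cap("scene");save(c,"s8",(310,90,450,195))
E
```

```text
8.5833 [0.67119882 0.15622949 0.090355  ] [ 0.33652337 -0.41486815 -1.4576381 ] 0.009047757896969164
```

View pics/s8.png

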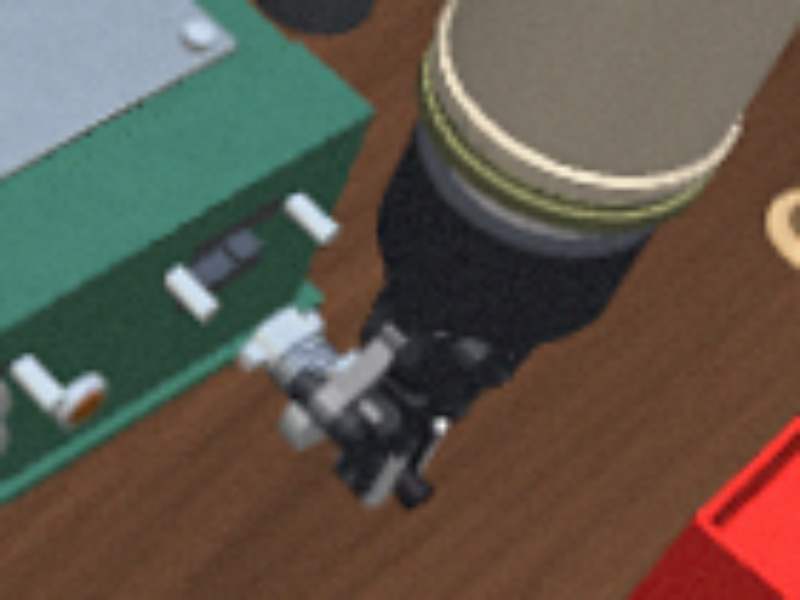

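The plug is out of its port and held in the grip, with its shank pointing at the gearbox (~(300,350)) and clear of the stop pins. I'll carry it to the tray.

Request:
{"op": "step_arm", "data": {
  "targets": [
    [0.005, 0, 0.005, 0, 0, 0],
    [0.005, 0, 0.01, 0, 0, 0],
    [0.005, 0, 0.01, 0, 0, 0],
    [0, -0.005, 0.01, 0, 0, 0],
    [-0.002, -0.012, 0.005, 0, 0, 0]
  ]
}}

```text
t: 9.05
tool_pos: [0.6843, 0.1406, 0.1332]
eef_rot: [179.9, 0.2, 174.7]
ft_force: [0.7, 0.4, -0.9]
finger_gap: 0.0095
gripper_force: 78.2
```

Request:
{"op": "step_arm", "data": {
  "targets": [
    [-0.004, -0.02, 0, 0, 0, 0],
    [-0.004, -0.02, 0, 0, 0, 0],
    [-0.004, -0.02, 0, 0, 0, 0],
    [-0.004, -0.02, 0, 0, 0, 0],
    [-0.004, -0.02, 0, 0, 0, 0]
  ]
}}

```text
t: 9.47
tool_pos: [0.6624, 0.0376, 0.131]
eef_rot: [-180.0, 0.0, 174.6]
ft_force: [0.1, -0.2, -1.6]
finger_gap: 0.0088
gripper_force: 78.2
```

Request:
{"op": "step_arm", "data": {
  "targets": [
    [-0.004, -0.02, 0, 0, 0, 0],
    [-0.004, -0.02, 0, 0, 0, 0],
    [-0.004, -0.02, 0, 0, 0, 0],
    [-0.004, -0.02, 0, 0, 0, 0],
    [-0.004, -0.02, 0, 0, 0, 0]
  ]
}}

```text
t: 9.88
tool_pos: [0.6422, -0.0624, 0.131]
eef_rot: [-180.0, 0.0, 174.5]
ft_force: [0.3, 0.3, -2.0]
finger_gap: 0.0087
gripper_force: 78.2
```

Request:
{"op": "step_arm", "data": {
  "targets": [
    [-0.005, -0.02, 0, 0, 0, 0],
    [-0.005, -0.02, 0, 0, 0, 0],
    [-0.005, -0.02, 0, 0, 0, 0],
    [-0.005, -0.02, 0, 0, 0, 0],
    [-0.005, -0.02, 0, 0, 0, 0]
  ]
}}

```text
t: 10.3
tool_pos: [0.617, -0.1623, 0.131]
eef_rot: [-180.0, 0.0, 174.5]
ft_force: [0.6, 0.2, -0.7]
finger_gap: 0.0089
gripper_force: 78.2
```

Request:
{"op": "step_arm", "data": {
  "targets": [
    [-0.005, -0.02, 0, 0, 0, 0],
    [-0.005, -0.02, 0, 0, 0, 0],
    [-0.005, -0.02, 0, 0, 0, 0],
    [-0.005, -0.02, 0, 0, 0, 0],
    [-0.005, -0.02, 0, 0, 0, 0]
  ]
}}

```text
t: 10.72
tool_pos: [0.5919, -0.2622, 0.1311]
eef_rot: [-180.0, 0.0, 174.5]
ft_force: [-0.1, 0.1, -1.6]
finger_gap: 0.0092
gripper_force: 78.2
```

Request:
{"op": "step_arm", "data": {
  "targets": [
    [-0.005, -0.02, 0, 0, 0, 0],
    [-0.005, -0.02, 0, 0, 0, 0],
    [-0.005, -0.02, 0, 0, 0, 0],
    [-0.002, -0.015, 0, 0, 0, 0],
    [0, -0.009, 0, 0, 0, 0]
  ]
}}

```text
t: 11.13
tool_pos: [0.5748, -0.3469, 0.1309]
eef_rot: [-180.0, 0.0, 174.5]
ft_force: [1.3, -0.1, -1.8]
finger_gap: 0.0088
gripper_force: 78.2
```

```bash
python3 - <<'E'
from h import *
s=sensors.read_state();print(s['t'],s['tool_pos'],s['eef_rot'],s['ft_force'],s['finger_gap'],s['joint_pos'])
x,y,_=s['tool_pos']
for n in("scene","top"):
    c=cap(n);W=world(c)
    hsv=cv2.cvtColor(c["color"],cv2.COLOR_RGB2HSV)
    m=(abs(W[...,0]-x+.03)<.1)&(abs(W[...,1]-y)<.1)&(W[...,2]>.05)&(c["range_z"]>0)&(W[...,2]<.2)
    for lo in np.arange(.05,.2,.015):
        for nm,k in(("steel",hsv[...,2]>110),("dark",hsv[...,2]<=60)):
            q=W[m&k&(W[...,2]>lo)&(W[...,2]<=lo+.015)]
            if len(q)>3:print(n,nm,lo.round(3),len(q),"mean",(q.mean(0)-[x,y,0]).round(3),(q.min(0)-[x,y,0]).round(3),(q.max(0)-[x,y,0]).round(3))
E
```

```text
11.1333 [ 0.57475744 -0.34687404  0.13085879] [-1.79955731e+02  1.50921531e-02  1.74452912e+02] [ 1.30500686 -0.14728955 -1.78710996] 0.008827326609677586 [-3.54681139e+01  2.11601005e+01  7.82396309e+01 -3.12635861e-02
  8.05651077e+01 -1.19915904e+02]
scene steel 0.125 66 mean [-0.068  0.044  0.134] [-0.074  0.033  0.126] [-0.058  0.055  0.14 ]
scene steel 0.14 11 mean [-0.01  0.01  0.15] [-0.072 -0.011  0.14 ] [0.021 0.039 0.155]
scene steel 0.155 27 mean [ 0.01  -0.     0.161] [ 0.    -0.017  0.155] [0.021 0.02  0.17 ]
scene dark 0.155 128 mean [0.008 0.002 0.163] [-0.012 -0.016  0.156] [0.021 0.02  0.17 ]
scene steel 0.17 18 mean [0.01  0.001 0.179] [ 0.007 -0.009  0.17 ] [0.012 0.011 0.185]
scene dark 0.17 42 mean [0.003 0.002 0.177] [-0.011 -0.016  0.17 ] [0.011 0.02  0.184]
scene steel 0.185 19 mean [0.011 0.002 0.195] [-0.005 -0.036  0.185] [0.017 0.038 0.199]
scene dark 0.185 98 mean [0.009 0.001 0.195] [-0.005 -0.034  0.185] [0.015 0.036 0.2  ]
top steel 0.11 26 mean [-0.046  0.037  0.121] [-0.075  0.008  0.114] [-0.02   0.055  0.125]
top steel 0.125 375 mean [-0.052  0.035  0.135] [-0.074  0.009  0.125] [-0.02   0.054  0.14 ]
top steel 0.14 207 mean [-0.033  0.027  0.147] [-0.072 -0.009  0.14 ] [-0.006  0.05   0.155]
top steel 0.155 112 mean [-0.025  0.006  0.161] [-0.033 -0.011  0.155] [-0.009  0.017  0.169]
top dark 0.155 16 mean [-0.013  0.003  0.165] [-0.018 -0.003  0.163] [-0.006  0.01   0.17 ]
top dark 0.17 4 mean [-0.007  0.012  0.178] [-0.01   0.008  0.173] [-0.005  0.015  0.182]
top dark 0.185 17 mean [-0.008  0.017  0.196] [-0.011  0.012  0.192] [-0.     0.029  0.2  ]
```

Request:
{"op": "step_arm", "data": {
  "targets": [
    [0, 0.004, -0.01, 0, 0, 0],
    [0, 0.004, -0.02, 0, 0, 0],
    [0, 0.002, -0.02, 0, 0, 0],
    [0, 0, -0.02, 0, 0, 0],
    [0, 0, -0.013, 0, 0, 0]
  ]
}}

```text
t: 11.65
tool_pos: [0.5751, -0.3315, 0.044]
eef_rot: [179.9, -0.2, 174.7]
ft_force: [-0.1, 1.1, -2.6]
finger_gap: 0.0088
gripper_force: 78.2
```

Request:
{"op": "step_arm", "data": {
  "targets": [
    [0, 0, -0.005, 0, 0, 0],
    [0, 0, -0.003, 0, 0, 0],
    [0, 0, -0.002, 0, 0, 0],
    [0, 0, 0, 0, 0, 0],
    [0, 0, 0, 0, 0, 0]
  ]
}}

```text
t: 12.07
tool_pos: [0.5767, -0.3349, 0.0386]
eef_rot: [-179.9, 0.1, 174.6]
ft_force: [0.7, -0.3, -2.0]
finger_gap: 0.0091
gripper_force: 78.2
```

Request:
{"op": "step_arm", "data": {
  "targets": [
    [0, 0, -0.002, 0, 0, 0],
    [0, 0, -0.002, 0, 0, 0],
    [0, 0, 0, 0, 0, 0]
  ]
}}

```text
t: 12.32
tool_pos: [0.5764, -0.3348, 0.0339]
eef_rot: [-180.0, 0.1, 174.6]
ft_force: [0.4, 0.3, 0.2]
finger_gap: 0.0089
gripper_force: 78.7
```

Request:
{"op": "step_arm", "data": {
  "targets": [
    [0, -0.0045, -0.0035, 0, 0, 0],
    [0, -0.0045, -0.0031, 0, 0, 0],
    [0, 0, 0, 0, 0, 0]
  ],
  "grip_force": 45
}}

```text
t: 12.57
tool_pos: [0.5762, -0.3444, 0.0269]
eef_rot: [-180.0, 0.1, 174.6]
ft_force: [-0.1, -1.2, 0.9]
finger_gap: 0.0088
gripper_force: 80.8
```

Request:
{"op": "step_arm", "data": {
  "targets": [
    [0, -0.0042, -0.0033, 0, 0, 0],
    [0, -0.0039, -0.0035, 0, 0, 0],
    [0, 0, 0, 0, 0, 0]
  ]
}}

```text
t: 12.82
tool_pos: [0.5756, -0.352, 0.0193]
eef_rot: [180.0, -0.0, 174.6]
ft_force: [0.5, 0.4, -2.2]
finger_gap: 0.0087
gripper_force: 81.0
```

```bash
cat > chk.py <<'E'
from h import *
s=sensors.read_state();print(s['t'],s['tool_pos'],s['ft_force'],s['finger_gap'])
x,y,_=s['tool_pos']
for n in("top","scene"):
    c=cap(n);W=world(c);g=c["range_z"]>0
    # height profile along plug axis (gearbox x dir)
    a=(W[...,0]-x)*.9954-(W[...,1]-y)*.0955; b=(W[...,0]-x)*.0955+(W[...,1]-y)*.9954
    for a0 in range(-100,60,8):
        k=g&(abs(a*1000-a0)<4)&(abs(b)<.09)&(W[...,2]>.012)&(W[...,2]<.09)
        if k.sum()>3:
            q=W[k];print(n,a0,k.sum(),"z",np.percentile(q[:,2],[5,50,95]).round(3),"b",np.percentile(b[k],[3,50,97]).round(3))
E
python3 chk.py
```

```text
12.8167 [ 0.57564928 -0.35203659  0.01930371] [ 0.54230469  0.4060823  -2.17350044] 0.008651037317121673
top -76 36 z [0.032 0.044 0.05 ] b [0.027 0.046 0.062]
top -68 62 z [0.035 0.047 0.052] b [0.029 0.049 0.063]
top -60 49 z [0.038 0.047 0.05 ] b [0.034 0.047 0.056]
top -52 49 z [0.039 0.047 0.05 ] b [0.034 0.048 0.056]
top -44 90 z [0.026 0.046 0.058] b [0.024 0.048 0.066]
top -36 114 z [0.041 0.054 0.059] b [0.001 0.045 0.066]
top -28 101 z [0.039 0.051 0.058] b [0.002 0.023 0.048]
top -20 55 z [0.04  0.052 0.057] b [-0.002  0.012  0.045]
top -12 36 z [0.046 0.058 0.089] b [-0.003  0.011  0.034]
top -4 11 z [0.057 0.088 0.09 ] b [0.011 0.018 0.024]
scene -76 38 z [0.034 0.047 0.05 ] b [0.029 0.045 0.063]
scene -68 74 z [0.032 0.046 0.05 ] b [0.029 0.047 0.064]
scene -60 55 z [0.04  0.047 0.05 ] b [0.034 0.047 0.058]
scene -52 47 z [0.041 0.046 0.05 ] b [0.035 0.045 0.057]
scene -44 19 z [0.038 0.05  0.059] b [0.037 0.046 0.069]
scene -36 28 z [0.026 0.042 0.051] b [0.057 0.065 0.069]
scene -4 13 z [0.049 0.053 0.09 ] b [-0.003 -0.     0.035]
scene 4 73 z [0.045 0.055 0.089] b [-0.014  0.014  0.026]
scene 12 136 z [0.043 0.07  0.089] b [-0.036  0.002  0.034]
scene 20 26 z [0.018 0.047 0.052] b [-0.09  -0.003  0.005]
scene 28 13 z [0.019 0.03  0.031] b [-0.09  -0.087 -0.086]
scene 36 11 z [0.014 0.029 0.032] b [-0.087 -0.086 -0.084]
scene 44 17 z [0.013 0.026 0.033] b [-0.084 -0.083 -0.082]
scene 52 13 z [0.016 0.028 0.033] b [-0.082 -0.081 -0.08 ]
```

Request:
{"op": "step_arm", "data": {
  "targets": [
    [0, 0, -0.003, 0, 0, 0],
    [0, 0, -0.003, 0, 0, 0],
    [0, 0, 0, 0, 0, 0],
    [0, 0, 0, 0, 0, 0]
  ]
}}

```text
t: 13.25
tool_pos: [0.5755, -0.3512, 0.0132]
eef_rot: [180.0, -0.1, 174.6]
ft_force: [0.5, -1.5, -1.1]
finger_gap: 0.0091
gripper_force: 81.1
```

Request:
{"op": "step_arm", "data": {
  "targets": [
    [0, 0, -0.002, 0, 0, 0],
    [0, 0, 0, 0, 0, 0],
    [0, 0, 0, 0, 0, 0]
  ]
}}

```text
t: 13.5
tool_pos: [0.576, -0.3516, 0.0121]
eef_rot: [-180.0, 0.0, 174.6]
ft_force: [-1.1, -0.7, 0.7]
finger_gap: 0.0091
gripper_force: 81.2
```

```bash
python3 chk.py | grep -v scene
```

```text
13.5 [ 0.57601235 -0.35162436  0.0121178 ] [-1.08673462 -0.74932527  0.65959669] 0.00906546581652529
top -76 39 z [0.027 0.037 0.044] b [0.027 0.045 0.061]
top -68 61 z [0.029 0.041 0.045] b [0.027 0.049 0.063]
top -60 49 z [0.033 0.041 0.044] b [0.035 0.048 0.056]
top -52 49 z [0.032 0.04  0.043] b [0.034 0.048 0.056]
top -44 88 z [0.021 0.04  0.051] b [0.024 0.047 0.067]
top -36 115 z [0.032 0.048 0.053] b [0.002 0.045 0.067]
top -28 94 z [0.033 0.043 0.052] b [0.002 0.023 0.047]
top -20 55 z [0.034 0.045 0.05 ] b [-0.002  0.013  0.045]
top -12 44 z [0.042 0.074 0.088] b [-0.002  0.014  0.035]
top -4 24 z [0.07  0.084 0.086] b [0.015 0.023 0.03 ]
```

Request:
{"op": "step_arm", "data": {
  "targets": [
    [0, -0.002, -0.003, 0, 0, 0],
    [0, -0.002, -0.003, 0, 0, 0],
    [0, 0, 0, 0, 0, 0]
  ]
}}

```text
t: 13.85
tool_pos: [0.5757, -0.3557, 0.0054]
eef_rot: [180.0, -0.0, 174.6]
ft_force: [-0.7, -0.0, -1.4]
finger_gap: 0.0091
gripper_force: 82.9
```

Request:
{"op": "step_arm", "data": {
  "targets": [
    [0, -0.001, -0.003, 0, 0, 0],
    [0, -0.001, -0.003, 0, 0, 0],
    [0, 0, 0, 0, 0, 0]
  ]
}}

```text
t: 14.1
tool_pos: [0.5762, -0.358, -0.0001]
eef_rot: [-180.0, 0.0, 174.6]
ft_force: [0.1, 0.2, 4.2]
finger_gap: 0.0091
gripper_force: 83.9
```

```bash
python3 chk.py | grep -v scene
```

```text
14.1 [ 5.76163470e-01 -3.58013011e-01 -5.55185875e-05] [0.14783385 0.20135145 4.16275529] 0.00912468544099946
top -84 5 z [0.021 0.025 0.027] b [0.036 0.039 0.042]
top -76 53 z [0.028 0.043 0.046] b [0.025 0.045 0.059]
top -68 48 z [0.038 0.043 0.047] b [0.033 0.047 0.058]
top -60 48 z [0.033 0.042 0.046] b [0.034 0.047 0.055]
top -52 58 z [0.015 0.039 0.044] b [0.034 0.049 0.064]
top -44 99 z [0.027 0.043 0.052] b [0.024 0.048 0.067]
top -36 95 z [0.031 0.042 0.052] b [-0.001  0.037  0.066]
top -28 98 z [0.031 0.038 0.042] b [-0.002  0.023  0.047]
top -20 31 z [0.035 0.038 0.084] b [-0.006  0.003  0.018]
top -12 63 z [0.026 0.069 0.087] b [-0.002  0.018  0.046]
top -4 22 z [0.063 0.071 0.075] b [0.016 0.023 0.03 ]
```

Request:
{"op": "step_arm", "data": {
  "targets": [
    [0, 0, 0, 0, 0, 0],
    [0, 0, 0, 0, 0, 0],
    [0, 0, 0, 0, 0, 0]
  ],
  "claw": 0.5,
  "grip_force": 20
}}

```text
t: 14.45
tool_pos: [0.5756, -0.3571, -0.0007]
eef_rot: [180.0, -0.0, 174.6]
ft_force: [-0.3, -0.6, -0.9]
finger_gap: 0.0211
gripper_force: 0.0
```

Request:
{"op": "step_arm", "data": {
  "targets": [
    [0, 0, 0, 0, 0, 0],
    [0, 0, 0, 0, 0, 0],
    [0, 0, 0, 0, 0, 0]
  ],
  "claw": 0.1
}}

```text
t: 14.7
tool_pos: [0.5758, -0.3574, -0.0003]
eef_rot: [180.0, -0.0, 174.6]
ft_force: [-0.6, -0.7, -0.5]
finger_gap: 0.0385
gripper_force: 0.0
```

Request:
{"op": "step_arm", "data": {
  "targets": [
    [0, 0, 0.004, 0, 0, 0],
    [0, 0, 0.008, 0, 0, 0],
    [0, 0, 0.015, 0, 0, 0],
    [0, 0, 0.02, 0, 0, 0],
    [0, 0, 0.03, 0, 0, 0]
  ]
}}

```text
t: 15.12
tool_pos: [0.5746, -0.3565, 0.0764]
eef_rot: [179.9, -0.2, 174.6]
ft_force: [0.1, -0.7, 0.4]
finger_gap: 0.0384
gripper_force: 0.0
```

Request:
{"op": "step_arm", "data": {
  "targets": [
    [0, 0, 0.03, 0, 0, 0],
    [0, 0.01, 0.03, 0, 0, 0],
    [-0.03, 0.02, 0.03, 0, 0, 0],
    [-0.03, 0.02, 0.02, 0, 0, 0],
    [-0.03, 0.02, 0, 0, 0, 0]
  ]
}}

```text
t: 15.53
tool_pos: [0.4912, -0.291, 0.1911]
eef_rot: [-179.7, 0.5, 174.6]
ft_force: [-0.1, -0.7, 2.1]
finger_gap: 0.0383
gripper_force: 0.0
```

Request:
{"op": "step_arm", "data": {
  "targets": [
    [-0.03, 0.03, 0, 0, 0, 0],
    [-0.03, 0.03, 0, 0, 0, 0],
    [0, 0.03, 0, 0, 0, 0],
    [0, 0.03, 0, 0, 0, 0],
    [0, 0, 0, 0, 0, 0]
  ]
}}

```text
t: 15.95
tool_pos: [0.4303, -0.167, 0.1855]
eef_rot: [179.9, 0.2, 174.7]
ft_force: [-1.0, 0.7, 0.4]
finger_gap: 0.0382
gripper_force: 0.0
```

```bash
python3 - <<'E'
from h import *
s=sensors.read_state();print(s['t'],s['tool_pos'],s['ft_force'],s['finger_gap'])
for n in("top","scene"):
    c=cap(n);W=world(c);g=(c["range_z"]>0)
    # tray frame (yaw 9)
    d=W[...,:2]-[.550,-.330];t=np.radians(9);a=d[...,0]*np.cos(t)+d[...,1]*np.sin(t);b=-d[...,0]*np.sin(t)+d[...,1]*np.cos(t)
    k=g&(abs(a)<.105)&(abs(b)<.105)&(W[...,2]>.012)&(W[...,2]<.15)
    print(n,k.sum(),"a",np.percentile(a[k],[1,99]).round(3),"b",np.percentile(b[k],[1,99]).round(3),"zmax",np.percentile(W[k][:,2],99).round(3))
    dark=k&(c["color"].max(2)<60);print(" pin",dark.sum(),W[dark].mean(0).round(3),"top z",np.percentile(W[dark][:,2],95).round(3))
E
```

```text
15.95 [ 0.43028277 -0.16699805  0.18546666] [-1.04105081  0.67590513  0.38100825] 0.038177403525168234
top 572 a [-0.059  0.02 ] b [-0.048  0.034] zmax 0.053
 pin 35 [ 0.558 -0.368  0.022] top z 0.025
scene 727 a [-0.058  0.021] b [-0.047  0.034] zmax 0.052
 pin 105 [ 0.559 -0.367  0.021] top z 0.025
```

Plug is at rest in the middle of the tray, well inside the walls, and the robot is clear of it.

```bash
python3 -c "
from workcell import hand_in
print(hand_in())"
```

```text
the job is handed in; nothing more can be done
None
```

I swung the crank about 91° to its free stop, drew the plug straight out, laid it wholly inside the drip tray and let go, then handed the job in at about 16 s of the 53 s allowed. The first close missed above the pin without touching it.

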